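# Close and lock the soup urn

### The arm

A 6-joint arm with a two-finger parallel gripper is mounted at the origin on a cart in front of the work surface, level with it; the furniture and walls round the work are solid. World frame = base frame: x ahead of the robot, y to its left, z up, the work surface at z = 0. Lengths are in mm, angles in degrees, forces in N, time in s.
With the tool pointing down it reaches from about 300 to 775 mm from the base axis. Payload 14.6 kg.
Tool frame: the origin (TCP) lies at the centre of the arm's flange, where the gripper is bolted on; the fingertips stand 173 mm ahead of it and the grasp point (between the pads) lies 155 mm ahead of it; z points along the fingers, y is the line along which they close (so a half turn about z gives the same grasp; the last joint's range is limited). The gripper opens to 85 mm and grips with 20 to 120 N. Pads are 22 mm wide; open, the fingers measure 114 mm over their backs; the gripper's body (76 mm by 85 mm) begins 54 mm behind the grasp point. The pads swing forward as they close: fully open they stand 13 mm farther back than shut.
Start: joints at [69.523, 17.183, 87.147, -0, 75.671, -3.816], TCP at [157.693, 526.9, 404.681] pointing down, gripper open.
Joint ranges: [-173.82, 173.82], [-45.26, 126.66], [13.44, 144.39], [-59.66, 239.66], [0, 175.72], [-146.38, 146.38]. Speed limits (degrees/s): [127.2, 127.2, 147.25, 180, 180, 180].

### API

Orientations are given as a 3x3 rotation matrix whose columns are the frame's x, y, z axes.
In Python, from bench import r, claw, imaging, workorder gives the robot as it stands. Calls block until the motion is done:
- r.move_ptp(position, orientation): joint-space move of the TCP to a pose.
- r.servo_line(position, rotation=None, speed=150): straight line of the TCP; rotation=None keeps the orientation; speed is the mean speed in mm/s.
- r.move_joints(angles): joint-space move.
- claw.move_gripper(opening, strength=None): finger opening in mm; strength is the grip in N (None keeps the last); returns when the fingers have stopped.
- r.pause(seconds).
- r.solve_ik(position, orientation): joint angles nearest the present ones, or None.
- r.state(): the state.
- imaging.capture(name): name is "scene" or "side" or "wrist"; returns the picture (400x640x3 uint8, red, green, blue); there is no depth.
- imaging.camera_info(name): a dict with "fx", "fy", "cx", "cy" (pixels), "rvec" (rotation vector, rad) and "tvec" (3), from world to camera coordinates, as OpenCV has them. Camera axes: x right, y down, z forward; pixel columns grow to the right and rows downward; lengths in mm; the calibration is good to about 2 mm. A picture is of the moment at which its call begins: read the wrist's pose just before it. camera_info takes no time and is no camera call; for the wrist camera it gives the pose at the moment of the call.
A pose or a line that the arm cannot do raises r.Unreachable and nothing moves.
- workorder.hand_in(): hands the job in; it is judged then, once.
The state is a dict: "time": time; "joints": joint angles; "qd": joint speeds; "joint_efforts": joint torques, N m; "tcp_pos": TCP position; "tool_rot": TCP orientation; "ft_force": force on the tool from outside, world axes, zero at the start; "torque": the same for the moment, N m; "gripper_width": finger opening in mm; "grasp_force": force on a finger pad.
Only numpy, scipy, OpenCV 4.12 (cv2) and the standard library are available. Lean on these libraries where they do the work, as an engineer would, in place of code of your own. Each camera call takes 0.05 s, during which the arm holds its last target. There are 200 camera calls.

### The job

The blue screw lid has only been laid on the steel soup urn and its thread has not caught. Without lifting the lid off, turn it backwards (anticlockwise seen from above) until it drops level into the thread, then screw it down clockwise as far as it goes, and finally push the red catch fully in so that it locks the lid. Leave everything else on the counter where it is.

Things in the scene. Friction and masses are not known exactly. Their poses are not given: they have to be found in the camera images.
- urn: Round steel soup urn, 194 mm across, too heavy to shift; its flat black shoulder is 150 mm above the counter. Origin: centre of its underside; z up along its axis, which is the lid's axis too. The red catch sits on the shoulder on its -x side. LID YAW below means the lid's yaw minus the urn's yaw, anticlockwise positive.
- neck (a point): Centre of the top of the urn's white neck (84 mm across, 44 mm high, under the lid), frame as the urn's. Its three-start thread has stop ribs. Unengaged, the lid starts at a LID YAW of 0.2 to 1.15 rad. Turned clockwise from there it only meets a rib and never catches; turned backwards it drops 9 mm at about 1.6 rad and meets a stop at 1.73 rad. Stopped short of that it may hang tilted and jam.
- lid_bar (a point): Centre of the upright white grip bar on the loose blue lid (120 mm across, 0.4 kg), half-way up, on the lid's axis. The bar is 104 mm long along this frame's y, 15 mm thick along x, 24 mm high; the lid's top is 12 mm below this point. A tight grip would keep the lid from dropping. Height of this point: 229 mm unengaged, 220 dropped, 217 closed.
- bar_end (a point): End of the same bar on the lid's +y side, 52 mm from the axis, half-way up. Once dropped, the lid screws down clockwise against a rubber seal (a few newtons at the bar's end) to a firm stop at a LID YAW of about 0 (-0.02): fully closed, bar square to the catch's travel, this end on the urn's +y side.
- catch_tab (a point): Outer face (turned away from the lid) of the upright red thumb tab of the catch, 24 mm wide and 9 mm thick, its top 10 mm above this point. The point is 178 mm above the counter and 94 mm from the urn's axis when the catch is out. Frame parallel to the urn's: push along +x, straight towards the urn's axis.
- catch (a joint): Travel of the red catch in m: 0 is out, 0.016 fully in, its tongue then standing in the lid's keyway (a notch 17 mm wide in the lid's edge, on the lid frame's -x side); 2 N of friction. It goes in fully only when the lid is screwed home, so that the keyway faces it.
- probe_thermometer: Bystander: white probe thermometer, 216 mm long, lying loose near the front edge of the counter.
- pen_1: Bystander: black and white marker pen, 135 mm, loose, front.

How it is judged (in metres and radians):
On the way, in this order (a step that is already met when the one before it is completed fails the run):
1. the lid, turned backwards, has dropped into the thread (z of lid_bar in the frame of urn below 0.2225 m and x of bar_end in the frame of urn below -0.04 m), for 0.1 s.
2. the lid is screwed down to its stop (z of lid_bar in the frame of urn below 0.2184 m and x of bar_end in the frame of urn above -0.005 m and y of bar_end in the frame of urn above 0.03 m and value of joint catch below 0.008 m), for 0.1 s.
At the end, for the whole second after the job is handed in: The lid is screwed down on the urn, level, within 1.5 mm of its fully closed height and within 5 mm (at the bar's end) of its stop, and the red catch is in to at least 13.5 of its 16 mm (z of lid_bar in the frame of urn below 0.2184 m and x of bar_end in the frame of urn above -0.005 m and y of bar_end in the frame of urn above 0.03 m and angle between lid_bar's own z axis and vertical below 0.05 rad and value of joint catch above 0.0135 m); the robot touches nothing.
It fails at once if the lid is lifted or tipped off the neck (z of lid_bar in the frame of urn above 0.238 m or angle between lid_bar's own z axis and vertical above 0.2 rad).
It fails at once if another thing on the counter is shoved away (distance of any of probe_thermometer, pen_1 from where it was at the start of the episode above 0.03 m).
It also fails if it takes over 64 s, if anything falls off the work surface, if the arm or the gripper's body presses on something with over 40 N, if the wrist force passes 120 N, or if a joint passes its speed limit or range.

## Working session

There is one attempt and no reset: what is moved stays moved. The work goes in short steps, each a Python script; the robot and the scene stay as the last script left them, time stands still between calls to the robot, and variables do not carry over. Pictures are saved under pics/ and viewed, at most 12 in all, crops included, and the job is handed in when it is done.

```bash
mkdir -p pics; ls; python3 - <<'E'
from bench import r, claw, imaging, workorder
import cv2
for n in("scene","side","wrist"):
    im=imaging.capture(n); cv2.imwrite(f"pics/{n}0.png",im[:,:,::-1]); print(n,imaging.camera_info(n))
print(r.state())
E
```

```text
pics
scene {'fx': 451.31589606434363, 'fy': 451.31589606434363, 'cx': 314.3675184618132, 'cy': 205.22879047251163, 'rvec': array([ 2.14267214, -0.5937223 ,  0.31404508]), 'tvec': array([-509.99131954,  210.63419007,  830.29797545])}
side {'fx': 436.62208933146394, 'fy': 436.62208933146394, 'cx': 319.2896599229519, 'cy': 194.9511363948976, 'rvec': array([ 1.93850349, -0.65374557,  0.38424883]), 'tvec': array([-475.00441486,  244.40163682,  778.75200293])}
wrist {'fx': 340.1301537057995, 'fy': 340.1301537057995, 'cx': 325.72383449417913, 'cy': 201.94279409445656, 'rvec': array([-2.31703629, -1.72532444, -0.2599709 ]), 'tvec': array([-549.81171055,  -40.17751467,  379.85369022])}
{'time': 0.15, 'joints': array([ 6.95238571e+01,  1.72068614e+01,  8.71712752e+01, -3.45365447e-04,
        7.56715736e+01, -3.81510063e+00]), 'qd': array([ 0.0631926 , -0.14607444, -0.1569023 ,  0.02677446, -0.13400812,
       -0.02123946]), 'joint_efforts': array([-1.76623376e-03, -5.43667459e+01, -3.61887217e+01, -1.27195094e-04,
        3.05392132e-03,  8.48828474e-08]), 'tcp_pos': array([157.6761783 , 526.8848505 , 404.27183348]), 'tool_rot': array([[-9.58018082e-01,  2.86707630e-01, -2.98032464e-04],
       [ 2.86707780e-01,  9.58017737e-01, -8.14832163e-04],
       [ 5.19017890e-05, -8.66072172e-04, -9.99999624e-01]]), 'ft_force': array([ 1.16829411, -0.44018082, -0.09150654]), 'torque': array([ 0.00949749, -0.02325793,  0.03883188]), 'grasp_force': 0.0, 'gripper_width': 85.31165691615145}
```

View pics/scene0.png

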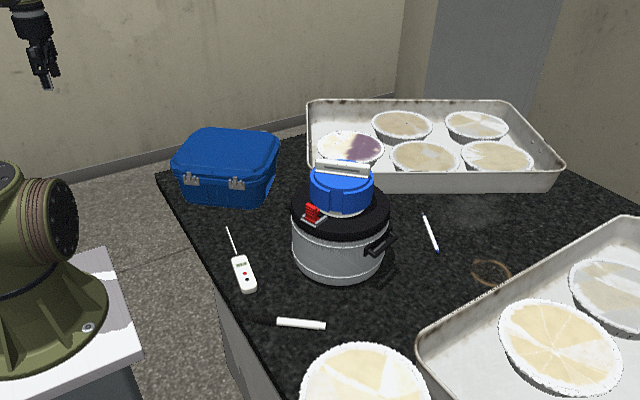

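View pics/side0.png

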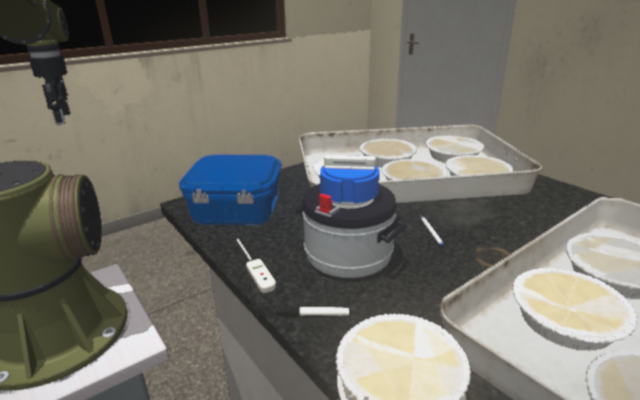

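View pics/wrist0.png

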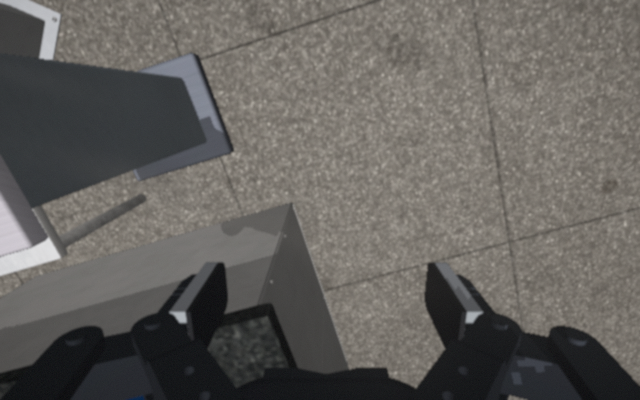

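The scene view shows the urn at about (340,235), the blue lid at (342,185), the white bar from (315,167) to (368,172) and the red tab at (311,213). In the side view the bar is at (350,161) and the tab at (325,204). The wrist view shows only floor. I'll cast rays for a rough fix.

```bash
cat > h.py <<'E'
from bench import r, claw, imaging, workorder
import cv2, numpy as np
def ray(ci,px,z):
    R=cv2.Rodrigues(np.array(ci['rvec']))[0]; t=np.array(ci['tvec'])
    c=-R.T@t; d=R.T@np.array([(px[0]-ci['cx'])/ci['fx'],(px[1]-ci['cy'])/ci['fy'],1])
    return c+d*(z-c[2])/d[2]
def proj(ci,p):
    R=cv2.Rodrigues(np.array(ci['rvec']))[0]; q=R@np.array(p)+ci['tvec']
    return np.array([ci['cx']+ci['fx']*q[0]/q[2],ci['cy']+ci['fy']*q[1]/q[2]])
def redmask(im):
    h=cv2.cvtColor(im,cv2.COLOR_RGB2HSV); return cv2.inRange(h,(0,130,60),(8,255,255))|cv2.inRange(h,(172,130,60),(180,255,255))
def bluemask(im):
    h=cv2.cvtColor(im,cv2.COLOR_RGB2HSV); return cv2.inRange(h,(100,130,50),(125,255,255))
def blobs(m,a=30):
    n,l,s,c=cv2.connectedComponentsWithStats(m); return [(s[i].tolist(),c[i].round(1).tolist()) for i in range(1,n) if s[i][4]>a]
def down(yaw): # tool y axis at world yaw (rad), z down
    c,s=np.cos(yaw),np.sin(yaw); y=np.array([c,s,0]); z=np.array([0,0,-1.]); return np.column_stack([np.cross(y,z),y,z])
E
python3 - <<'E'
from h import *
for n,pts in(("scene",[((315,167),235),((368,172),235),((342,168),229),((311,213),178),((340,212),150)]),("side",[((350,161),229),((325,204),178)])):
    ci=imaging.camera_info(n); im=cv2.imread(f"pics/{n}0.png")[:,:,::-1].copy()
    for p,z in pts: print(n,p,ray(ci,p,z).round())
    print(blobs(redmask(im)),blobs(bluemask(im)))
E
```

```text
scene (315, 167) [ 518. -127.  235.]
scene (368, 172) [ 592. -189.  235.]
scene (342, 168) [ 565. -146.  229.]
scene (311, 213) [ 480. -178.  178.]
scene (340, 212) [ 548. -172.  150.]
[([304, 202, 16, 22, 229], [311.0, 212.4])] [([170, 127, 110, 83, 6853], [226.7, 166.2]), ([309, 167, 65, 47, 2212], [340.3, 191.9])]
side (350, 161) [ 567. -143.  229.]
side (325, 204) [ 473. -183.  178.]
[([319, 194, 13, 19, 190], [324.6, 202.8])] [([180, 155, 101, 70, 5565], [232.3, 188.1]), ([320, 166, 59, 37, 1725], [349.5, 183.8])]
```

```bash
python3 - <<'E'
from h import *
def cam():
    ci=imaging.camera_info("wrist"); s=r.state(); R=cv2.Rodrigues(ci['rvec'])[0]; T=s['tool_rot']
    return T.T@(-R.T@ci['tvec']-s['tcp_pos']), T.T@R.T
c,Rc=cam(); print(c.round(1),Rc.round(3))
# aim: camera centre ray hits urn centre at z=229
yaw=np.radians(-15); T=down(yaw); zt=560
d=T@Rc[:,2]; cw=T@c; cz=zt+cw[2]; hit=cw+d*(229-cz)/d[2]
off=hit[:2]; tgt=np.array([563-off[0],-150-off[1],zt]); print(tgt,off)
for k in (0,np.pi):
  print(k,r.solve_ik(tgt,down(yaw+k)))
try: r.move_ptp(tgt,T)
except r.Unreachable as e: print("unr",e)
r.pause(.3)
s=r.state(); ci=imaging.camera_info("wrist"); im=imaging.capture("wrist"); cv2.imwrite("pics/w1.png",im[:,:,::-1])
np.save("ci1.npy",ci,allow_pickle=True)
print(s['time'],s['joints'].round(1),s['tcp_pos'],s['ft_force']); print(blobs(redmask(im)),blobs(bluemask(im)))
E
```

```text
[74.   0.2 30. ] [[-0.    -0.955 -0.296]
 [ 1.    -0.    -0.   ]
 [ 0.    -0.296  0.955]]
[ 567.80103233 -131.34512863  560.        ] [ -4.80103233 -18.65487137]
0 [-1.66253012e+01  1.81777905e+01  6.56857673e+01 -2.54444375e-14
  9.61364422e+01 -1.62530125e+00]
3.141592653589793 None
3.2333 [-16.6  18.2  65.7   0.   96.1  -1.6] [ 567.85357481 -131.1333632   559.95865041] [ 0.30102826  0.01456211 -1.23806336]
[([258, 203, 18, 19, 152], [267.2, 212.2]), ([252, 213, 17, 21, 186], [260.2, 223.5])] [([265, 121, 128, 126, 9497], [329.2, 181.3]), ([0, 256, 199, 121, 9053], [98.4, 305.8]), ([206, 307, 29, 55, 697], [220.5, 335.4]), ([0, 385, 10, 11, 82], [3.4, 389.7]), ([125, 394, 20, 6, 75], [136.3, 397.4])]
```

View pics/w1.png

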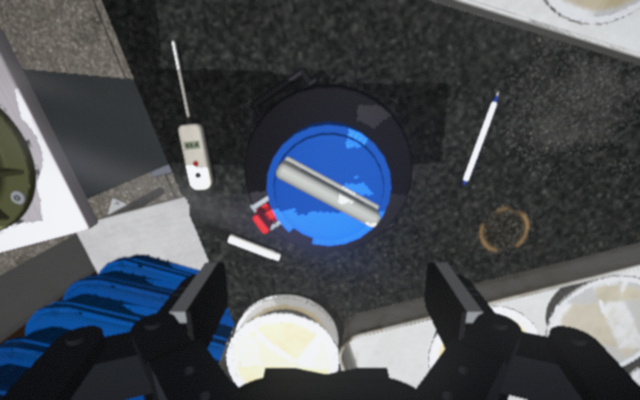

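The wrist view shows the lid at (329,185), its bar running from (283,170) to (373,215), and the red catch at (264,217). The lid yaw looks like about 0.6 rad. Next is the precise measurement, with a zoom on the catch.

```bash
python3 - <<'E'
from h import *
ci=np.load("ci1.npy",allow_pickle=True).item(); im=cv2.imread("pics/w1.png")[:,:,::-1].copy()
cv2.imwrite("pics/z1.png",cv2.resize(im[110:260,235:415],None,fx=4,fy=4,interpolation=cv2.INTER_CUBIC)[:,:,::-1])
# lid top outline
m=bluemask(im); n,l,s,c=cv2.connectedComponentsWithStats(m); i=l[160,340]; lid=(l==i).astype(np.uint8)
hull=cv2.convexHull(cv2.findContours(lid,0,cv2.CHAIN_APPROX_NONE)[0][0]); 
P=np.array([ray(ci,p[0],217)[:2] for p in hull]).astype(np.float32); (ex,ey),ax,_=cv2.fitEllipse(P); print("lid",ex,ey,ax)
fill=cv2.fillConvexPoly(np.zeros_like(lid),hull,1); 
hsv=cv2.cvtColor(im,cv2.COLOR_RGB2HSV); w=((hsv[:,:,1]<70)&(hsv[:,:,2]>90)&(cv2.erode(fill,np.ones((5,5)))>0)).astype(np.uint8)
w=cv2.morphologyEx(w,cv2.MORPH_OPEN,np.ones((3,3)))
n,l,s,c=cv2.connectedComponentsWithStats(w); i=1+np.argmax(s[1:,4]); print(s[i],c[i])
cn=cv2.findContours((l==i).astype(np.uint8),0,cv2.CHAIN_APPROX_NONE)[0][0]
P=np.array([ray(ci,p[0],241)[:2] for p in cn]).astype(np.float32); print("bar",cv2.minAreaRect(P))
rm=cv2.morphologyEx(redmask(im),cv2.MORPH_CLOSE,np.ones((7,7)))
cn=max(cv2.findContours(rm,0,cv2.CHAIN_APPROX_NONE)[0],key=cv2.contourArea); q=cv2.moments(cn)
print("red",ray(ci,(q['m10']/q['m00'],q['m01']/q['m00']),188), cv2.minAreaRect(np.array([ray(ci,p[0],188)[:2] for p in cn]).astype(np.float32)))
# dark shoulder
bl=((hsv[:,:,2]<45)).astype(np.uint8)
R=cv2.Rodrigues(ci['rvec'])[0]; print("cam",-R.T@ci['tvec'])
for p in [(247,165),(411,165),(328,86)]: print(ray(ci,p,150))
E
```

```text
lid 570.255859375 -138.87347412109375 (119.376708984375, 122.44923400878906)
[ 276  157  103   69 2491] [327.46326776 190.73665195]
bar ((571.4628295898438, -136.82786560058594), (20.699769973754883, 100.27867126464844), 46.03596115112305)
red [ 492.56328217 -161.1235643   188.        ] ((493.77490234375, -162.23464965820312), (24.25990104675293, 28.3938045501709), 16.794294357299805)
cam [588.87696061 -58.46353841 529.9706787 ]
[ 483.80424908 -106.80300045  150.        ]
[ 663.04456991 -154.77299607  150.        ]
[594.0443161  -48.69419722 150.        ]
```

View pics/z1.png

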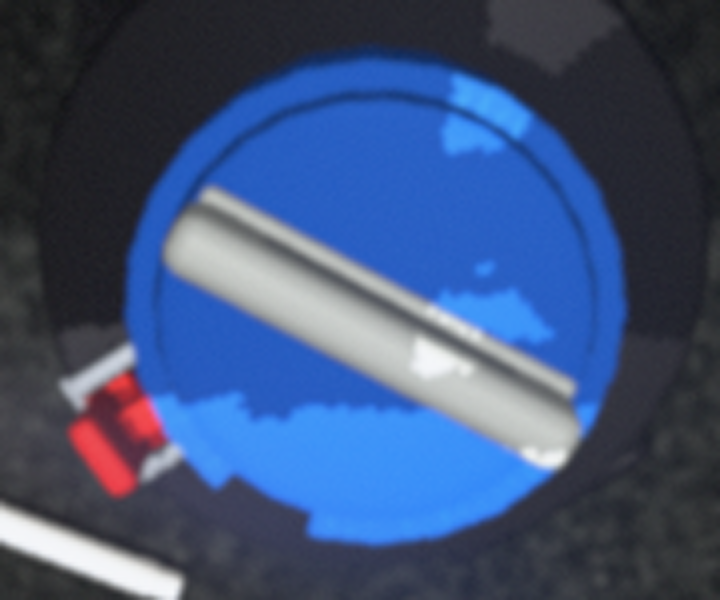

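The zoom shows the bar's top face running from (185,235) to (567,440), the tab's top face centred at (107,455), and the keyway at (270,500). That confirms the bar's +y end is the upper-left one.

```bash
python3 - <<'E'
from h import *
ci=np.load("ci1.npy",allow_pickle=True).item()
z=lambda p,h: ray(ci,(235+(p[0]-1.5)/4,110+(p[1]-1.5)/4),h)[:2]
a,b=z((185,235),241),z((567,440),241); print("bar",a,b,(a+b)/2,np.linalg.norm(a-b),np.degrees(np.arctan2(*(a-b)[::-1])))
C=np.array([570.5,-138.5])
t=z((107,455),188); d=C-t; print("tab",t,np.linalg.norm(d),np.degrees(np.arctan2(d[1],d[0])))
e1,e2=z((82,422),188),z((130,491),188); d=e1-e2;print("tab long",np.linalg.norm(d),np.degrees(np.arctan2(d[1],d[0])))
k1,k2=z((235,483),217),z((308,515),217); k=(k1+k2)/2-C; print("key",np.linalg.norm(k1-k2),np.linalg.norm(k),np.degrees(np.arctan2(k[1],k[0])))
E
```

```text
bar [ 536.24930922 -105.58079626] [ 605.70092708 -172.88151945] [ 570.97511815 -139.23115785] 96.71046770970284 135.90109628194134
tab [ 488.61782632 -166.13597585] 86.42012223573863 18.650005011342373
tab long 23.02250300384456 105.77814312731745
key 19.880348913573044 55.00180813783548 -133.07950482718644
```

```bash
cat >> h.py <<'E'
def turn(dyaw,step=12):
    n=max(1,int(np.ceil(abs(dyaw)/step)))
    for i in range(n):
        q=r.state()['joints'].copy(); q[5]-=dyaw/n; r.move_joints(q)
def show(t=""):
    s=r.state(); T=s['tool_rot']; print(t,round(s['time'],1),"yaw",round(np.degrees(np.arctan2(T[1,1],T[0,1])),1),s['tcp_pos'].round(1),"F",s['ft_force'].round(1),"M",s['torque'].round(2),"w",round(s['gripper_width'],1),round(s['grasp_force'],1),"tilt",np.abs(T[2,:2]).max().round(4))
E
python3 - <<'E'
from h import *
C=[570.6,-139]; T=down(np.radians(45.9))
r.move_ptp([*C,460],T); claw.move_gripper(40,20); show("above")
r.servo_line([*C,394],speed=60); show("down")
claw.move_gripper(10,20); r.pause(.2); show("grip")
w=r.state()['gripper_width']
claw.move_gripper(w+2,20); show("loose")
im=imaging.capture("wrist"); cv2.imwrite("pics/w2.png",im[:,:,::-1])
E
```

```text
above 4.8 yaw 45.9 [ 570.6 -139.   460. ] F [ 0.1 -0.9  0.8] M [0.   0.01 0.03] w 39.8 0.0 tilt 0.0
down 6.0 yaw 45.9 [ 570.6 -139.   394.4] F [-0.6 -0.1  0.4] M [ 0.    0.03 -0.04] w 39.7 0.0 tilt 0.0007
grip 6.6 yaw 45.9 [ 570.3 -139.5  394.4] F [-4.5 -4.7  2.7] M [-0.79  0.81 -0.01] w 14.9 21.9 tilt 0.0012
loose 6.8 yaw 45.9 [ 570.5 -139.3  394.2] F [-3.7 -3.9  2.6] M [-0.68  0.61 -0.02] w 17.2 2.7 tilt 0.0005
```

```bash
python3 - <<'E'
from h import *
for k in range(4):
    s=r.state(); f=s['ft_force']; y=s['tool_rot'][:,1]; fy=f@y
    if abs(fy)<1.5: break
    r.servo_line(s['tcp_pos']+0.5*np.sign(fy)*y,speed=20); r.pause(.1); show("shift")
for k in range(3):
    turn(12); show("turn")
    if abs(r.state()['torque'][2])>2: break
E
```

```text
shift 7.2 yaw 45.9 [ 570.2 -139.6  394.3] F [-2.4 -3.2  1.2] M [-0.45  0.39 -0.01] w 17.0 1.6 tilt 0.0001
shift 7.5 yaw 45.9 [ 569.8 -139.9  394.2] F [-0.4 -2.3 -1.3] M [-0.22  0.16 -0.02] w 17.3 0.8 tilt 0.0002
shift 7.9 yaw 45.9 [ 569.5 -140.2  394.2] F [-0.4  0.5  0.2] M [-0.04 -0.04  0.05] w 17.0 0.0 tilt 0.0002
turn 8.2 yaw 57.7 [ 569.5 -140.4  394.3] F [ 0.1 -2.4 -0.4] M [-0.45  0.04  0.05] w 17.0 1.2 tilt 0.0006
turn 8.5 yaw 69.3 [ 569.5 -140.3  394.3] F [-0.2  0.3 -0.8] M [-0.   -0.01 -0.01] w 16.9 0.0 tilt 0.0005
turn 8.8 yaw 80.8 [ 569.6 -140.3  394.3] F [ 0.7 -1.3 -0.3] M [-0.04 -0.09 -0.01] w 17.1 0.6 tilt 0.0006
```

```bash
python3 - <<'E'
from h import *
turn(21); show("turn")
for k in range(10):
    turn(3); show("turn"); s=r.state()
    if abs(s['torque'][2])>0.6: break
im=imaging.capture("side"); cv2.imwrite("pics/s3.png",cv2.resize(im[100:300,230:480],None,fx=3,fy=3)[:,:,::-1])
E
```

```text
turn 9.4 yaw 100.9 [ 569.5 -140.1  394. ] F [-0.5  0.5 -1.6] M [0.2  0.12 0.11] w 16.8 2.8 tilt 0.0005
turn 9.7 yaw 103.5 [ 569.6 -140.1  394.1] F [-0.8  0.3 -0.1] M [-0.02  0.01 -0.01] w 17.1 0.0 tilt 0.0003
turn 9.9 yaw 106.3 [ 569.6 -140.1  394.1] F [-0.7  0.4 -0.4] M [ 0.05  0.01 -0.06] w 17.3 0.0 tilt 0.0003
turn 10.2 yaw 109.2 [ 569.6 -140.1  394.2] F [-0.7  0.2  1.5] M [-0.01  0.   -0.03] w 17.1 0.0 tilt 0.0003
turn 10.4 yaw 112.0 [ 569.6 -140.1  394.2] F [-0.1 -0.1  0.7] M [ 0.01  0.   -0.  ] w 17.1 0.0 tilt 0.0003
turn 10.7 yaw 114.9 [ 569.6 -140.1  394.2] F [-0.2 -0.5 -0.2] M [-0.   -0.   -0.03] w 17.1 0.0 tilt 0.0004
turn 10.9 yaw 117.7 [ 569.6 -140.1  394.2] F [ 0.1  0.1 -0. ] M [ 0.03 -0.02  0.04] w 16.7 0.0 tilt 0.0004
turn 11.2 yaw 120.6 [ 569.6 -140.1  394.2] F [-0.  -0.3 -0.7] M [ 0.05 -0.03  0.01] w 17.0 0.1 tilt 0.0004
turn 11.4 yaw 123.4 [ 569.6 -140.1  394.2] F [ 0.9  1.4 -0.3] M [ 0.14 -0.21 -0.26] w 16.7 7.3 tilt 0.0006
turn 11.7 yaw 126.2 [ 569.6 -140.1  394.2] F [ 1.6  2.1 -0.2] M [ 0.29 -0.2  -0.6 ] w 17.1 20.5 tilt 0.0008
```

View pics/s3.png

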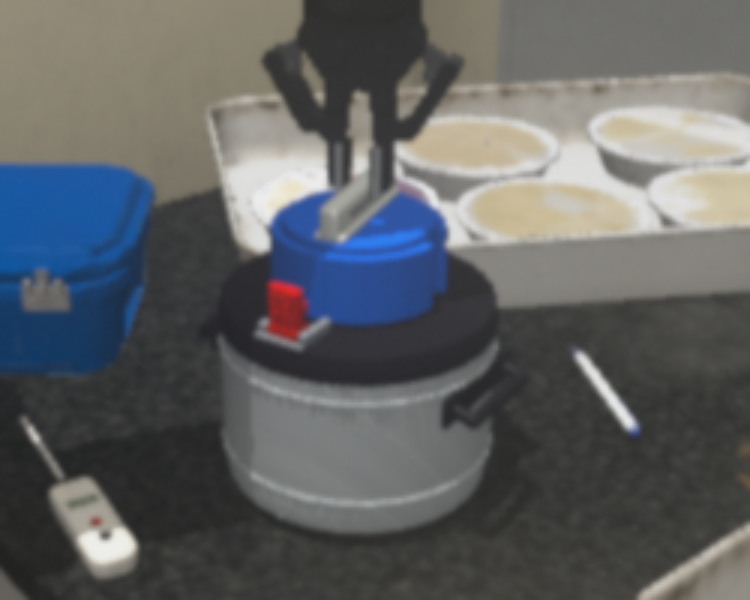

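The lid has reached the back stop and looks level and dropped, with the neck hidden. I'll relieve the grip and lower the fingers 9 mm, which also tests the drop, then screw it down clockwise.

```bash
python3 - <<'E'
from h import *
turn(-4); r.pause(.3); show("relax")
s=r.state(); p=s['tcp_pos'].copy()
for z in (391,388,385): 
    p[2]=z; r.servo_line(p,speed=30); show("low")
    if r.state()['ft_force'][2]>6: break
else:
    claw.move_gripper(16.2,60); show("snug")
    for k in range(7):
        turn(-12); show("cw")
        if abs(r.state()['torque'][2])>2.5: break
E
```

```text
relax 12.3 yaw 122.3 [ 569.6 -140.1  394.2] F [-0.8  0.  -0.2] M [ 0.03  0.03 -0.13] w 17.0 3.2 tilt 0.0007
low 12.5 yaw 122.2 [ 569.6 -140.1  391.1] F [0.4 0.3 3.4] M [ 0.09 -0.06 -0.06] w 17.0 3.3 tilt 0.0011
low 12.8 yaw 122.2 [ 569.6 -140.1  388.2] F [0.7 0.9 5.4] M [ 0.09  0.02 -0.05] w 16.7 3.7 tilt 0.0011
low 13.0 yaw 122.2 [ 569.6 -140.1  385.2] F [0.4 0.7 5.5] M [ 0.06 -0.09 -0.05] w 16.4 4.0 tilt 0.001
snug 13.2 yaw 122.2 [ 569.6 -140.1  385.2] F [0.1 1.  5.8] M [ 0.13 -0.06 -0.19] w 16.7 11.7 tilt 0.001
cw 13.6 yaw 110.5 [ 569.6 -140.1  384.8] F [-0.1 -1.  -0.6] M [ 0.04 -0.06 -0.02] w 15.9 0.0 tilt 0.0008
cw 13.9 yaw 98.9 [ 569.5 -140.1  384.6] F [ 0.3 -0.3  0.6] M [-0.   -0.01  0.01] w 16.3 0.0 tilt 0.0009
cw 14.2 yaw 87.3 [ 569.5 -140.1  384.5] F [-1.  -0.3  0.3] M [-0.09  0.05 -0.05] w 16.0 0.5 tilt 0.0008
cw 14.5 yaw 75.8 [ 569.5 -140.2  384.5] F [-1.1 -0.8  0.5] M [-0.15  0.13 -0.03] w 16.4 0.5 tilt 0.0011
cw 14.8 yaw 64.3 [ 569.5 -140.2  384.4] F [-0.7 -1.  -0.4] M [-0.15  0.08 -0.01] w 16.3 0.5 tilt 0.0013
cw 15.1 yaw 52.8 [ 569.5 -140.2  384.3] F [-1.5 -0.7 -1.1] M [-0.17  0.09 -0.01] w 16.3 0.8 tilt 0.0016
cw 15.4 yaw 41.3 [ 569.4 -140.3  384.1] F [-2.5 -2.7 -2.8] M [-0.54  0.25  0.02] w 16.4 1.7 tilt 0.0019
```

```bash
python3 - <<'E'
from h import *
turn(-18,9); show("cw")
for k in range(12):
    turn(-3); show("cw")
    if abs(r.state()['torque'][2])>1.8: break
im=imaging.capture("side"); cv2.imwrite("pics/s4.png",cv2.resize(im[100:300,230:480],None,fx=3,fy=3)[:,:,::-1])
E
```

```text
cw 16.0 yaw 24.0 [ 569.3 -140.4  383.9] F [-2.5 -2.4 -2. ] M [-0.29  0.41  0.08] w 16.2 1.6 tilt 0.0023
cw 16.2 yaw 21.3 [ 569.3 -140.4  383.9] F [-3.1 -3.4 -1.7] M [-0.56  0.44  0.07] w 16.5 2.1 tilt 0.0025
cw 16.5 yaw 18.5 [ 569.2 -140.3  383.9] F [-2.9 -2.7 -2.1] M [-0.43  0.41  0.04] w 16.2 1.8 tilt 0.0027
cw 16.7 yaw 15.7 [ 569.2 -140.3  383.9] F [-2.6 -2.5 -2.1] M [-0.43  0.48  0.11] w 16.2 2.0 tilt 0.0029
cw 17.0 yaw 12.8 [ 569.2 -140.4  383.8] F [-2.7 -2.  -3.5] M [-0.61  0.43  0.1 ] w 16.3 3.4 tilt 0.0031
cw 17.2 yaw 10.0 [ 569.2 -140.5  383.8] F [-3.1 -4.9 -2.9] M [-0.84  0.37  0.59] w 16.4 20.1 tilt 0.0033
cw 17.5 yaw 7.2 [ 569.1 -140.6  383.8] F [-5.  -5.5 -2.6] M [-0.96  0.74  1.19] w 16.5 38.3 tilt 0.0041
cw 17.7 yaw 4.4 [ 569.1 -140.8  383.9] F [-3.3 -7.8 -2.7] M [-1.29  0.39  1.58] w 16.5 60.3 tilt 0.0041
cw 18.0 yaw 1.7 [ 569.1 -140.7  384. ] F [-4.1 -6.1 -3.9] M [-1.03  0.51  2.47] w 16.4 83.9 tilt 0.0043
```

View pics/s4.png

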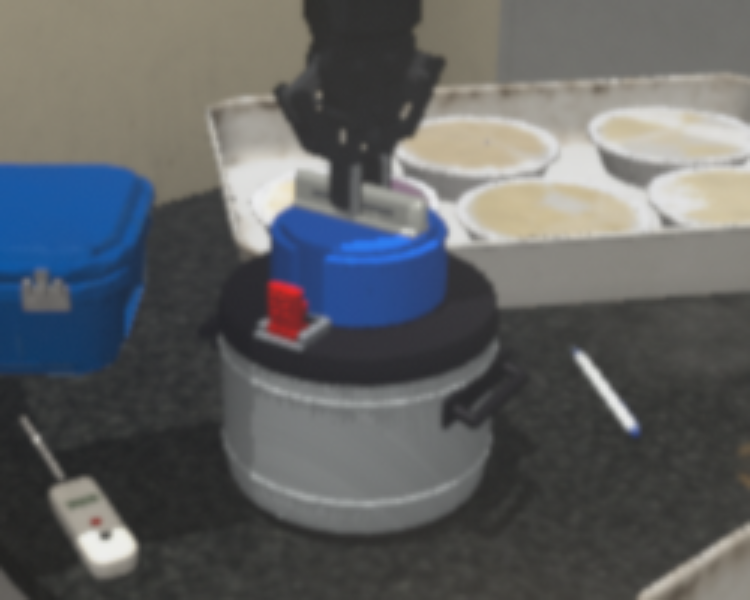

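Torque rose sharply from about 12° of tool yaw, so the lid is at about 15–16° in the world, which matches the closed stop. I'll release, rise and check yaw and height.

```bash
python3 - <<'E'
from h import *
turn(8); show("unload")
claw.move_gripper(45); show("open")
s=r.state(); p=s['tcp_pos'].copy(); p[2]=470; r.servo_line(p,speed=100)
T=down(np.radians(-15)); r.move_ptp([567.8,-131.3,560],T); r.pause(.3)
ci=imaging.camera_info("wrist"); np.save("ci2.npy",ci,allow_pickle=True)
im=imaging.capture("wrist"); cv2.imwrite("pics/z5.png",cv2.resize(im[110:260,235:415],None,fx=4,fy=4,interpolation=cv2.INTER_CUBIC)[:,:,::-1]); show()
a=imaging.capture("scene");b=imaging.capture("side")
Z=lambda i:cv2.resize(i,None,fx=5,fy=5,interpolation=cv2.INTER_CUBIC)
cv2.imwrite("pics/c5.png",np.hstack([Z(a[150:230,295:375]),Z(b[140:220,305:385])])[:,:,::-1])
E
```

```text
unload 18.3 yaw 9.6 [ 569.1 -140.6  383.8] F [-2.4 -1.  -4.2] M [-0.27  0.46  0.51] w 16.2 19.2 tilt 0.0048
open 18.7 yaw 9.7 [ 569.2 -140.6  384.2] F [ 0.   0.5 -0.3] M [-0.    0.01  0.05] w 45.2 0.0 tilt 0.0039
 20.5 yaw -15.0 [ 567.9 -131.4  559.4] F [-0.4 -0.9  1.2] M [0.01 0.01 0.02] w 44.9 0.0 tilt 0.001
```

View pics/z5.png

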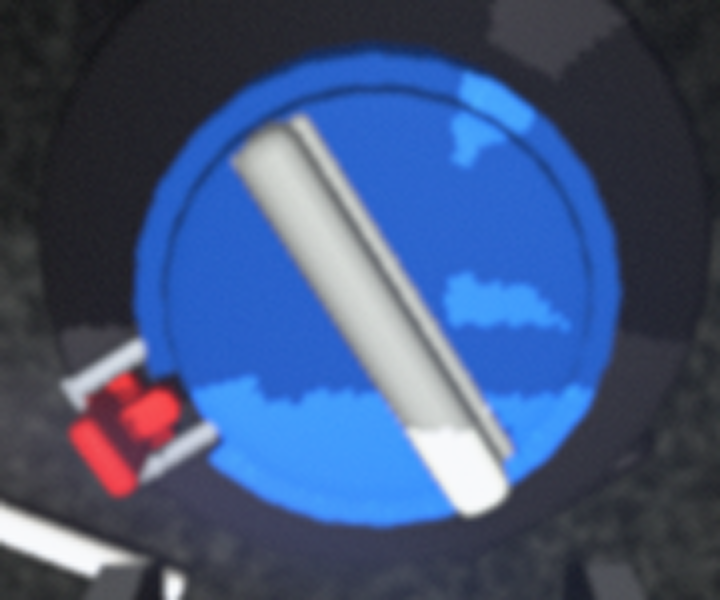

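View pics/c5.png

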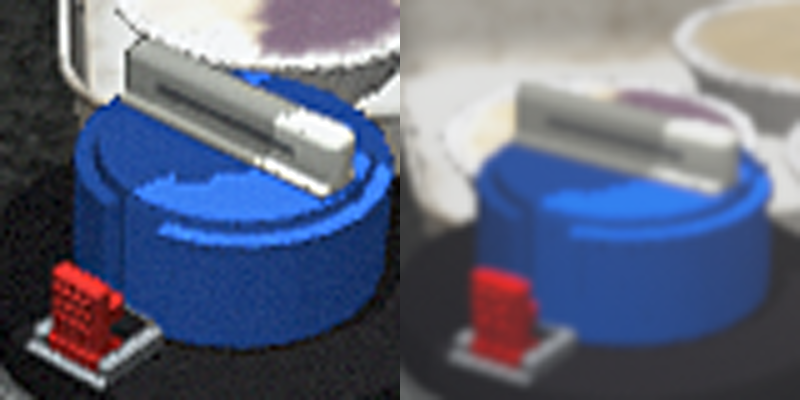

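The keyway now faces the catch, and the lid sits lower and level, with its bar square to the catch. The tab is still out, with its top centred at (107,455) in the zoom. I'll check the yaw, then push the catch.

```bash
python3 - <<'E'
from h import *
ci=np.load("ci2.npy",allow_pickle=True).item()
z=lambda p,h: ray(ci,(235+(p[0]-1.5)/4,110+(p[1]-1.5)/4),h)[:2]
a,b=z((258,143),229),z((485,503),229); u=a-b; bar=np.degrees(np.arctan2(u[1],u[0]))-90
t=z((107,455),188); print("bar",(a+b)/2,np.linalg.norm(u),bar,"tab",t)
C=np.array([569.8,-139.8]); yaw=np.radians(17.3); n=np.array([np.cos(yaw),np.sin(yaw)]); l=np.array([-n[1],n[0]])
print("tab radial, lateral",(t-C)@n,(t-C)@l)
T=down(yaw-np.pi/2); lat=(t-C)@l
P=lambda rad,zz: [*(C-rad*n+lat*l/2),zz]
claw.move_gripper(0,40)
r.move_ptp(P(140,440),T); r.servo_line(P(140,346),speed=120); show("at"); print(T[:,0])
r.servo_line(P(112,346),speed=60); show("near")
for rad in np.arange(110,70,-2):
    r.servo_line(P(rad,346),speed=25); s=r.state(); f=-s['ft_force'][:2]@n; print(rad,round(f,1),end="; ")
    if f>12: break
show("end")
E
```

```text
bar [ 569.60647078 -140.04862651] 99.99440514985443 16.41406521067104 tab [ 488.47285239 -166.04750702]
tab radial, lateral -85.45332156412688 -0.8754405054506691
at 22.9 yaw -72.7 [ 436.5 -181.9  346.7] F [ 0.4 -0.8  0. ] M [-0.05  0.02 -0.01] w 0.2 0.0 tilt 0.0008
[0.9547608  0.29737487 0.        ]
near 23.5 yaw -72.7 [ 463.1 -173.4  345.8] F [-0.6 -0.1 -0.1] M [-0.04  0.03  0.02] w -0.0 0.0 tilt 0.0003
110 -0.1; 108 -0.1; 106 -0.6; 104 0.5; 102 1.1; 100 0.8; 98 0.2; 96 1.0; 94 0.7; 92 0.4; 90 10.6; 88 29.9; end 26.5 yaw -72.7 [ 484.5 -167.1  345.9] F [-28.9  -7.7  13.2] M [-1.08  4.5  -0.01] w 0.3 14.7 tilt 0.0071
```

The catch met a hard stop about 15–16 mm after first contact. I'll back off, rise and check.

```bash
python3 - <<'E'
from h import *
yaw=np.radians(17.3); n=np.array([np.cos(yaw),np.sin(yaw),0])
p=r.state()['tcp_pos'].copy()-50*n; r.servo_line(p,speed=80); p[2]=460; r.servo_line(p,speed=150)
r.move_ptp([567.8,-131.3,560],down(np.radians(-15))); r.pause(.3); show()
im=imaging.capture("wrist"); a=imaging.capture("scene")
Z=lambda i:cv2.resize(i,None,fx=4,fy=4,interpolation=cv2.INTER_CUBIC)
cv2.imwrite("pics/c6.png",np.hstack([Z(im[150:250,240:340]),Z(a[150:250,280:380])])[:,:,::-1])
ci=imaging.camera_info("wrist"); print(blobs(redmask(im)))
E
```

```text
29.3 yaw -15.1 [ 567.4 -131.7  560. ] F [ 0.3 -0.6  0.6] M [ 0.01 -0.05  0.04] w 0.1 0.0 tilt 0.0001
[([262, 202, 23, 26, 304], [272.3, 213.3])]
```

View pics/c6.png

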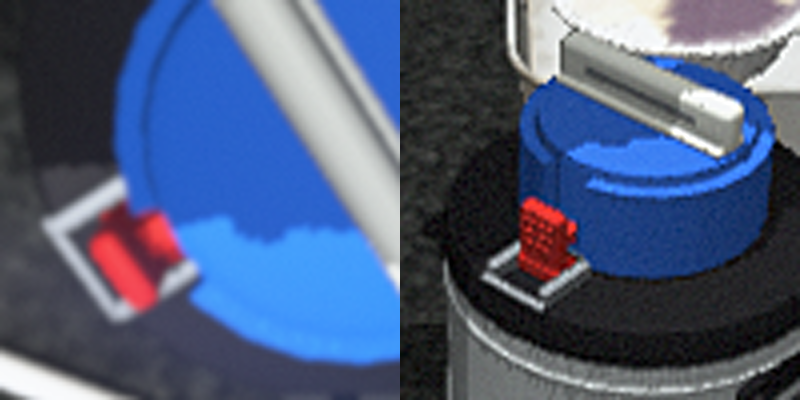

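The tab has moved in, with its top centred at (123,270) in the left crop. I'll compute the travel.

```bash
python3 - <<'E'
from h import *
ci=imaging.camera_info("wrist"); yaw=np.radians(17.0); n=np.array([np.cos(yaw),np.sin(yaw)])
for p in [(117,278),(123,270),(130,262)]:
    t=ray(ci,(240+(p[0]-1.5)/4,150+(p[1]-1.5)/4),188)[:2]; print(t,(t-[488.5,-166.05])@n)
# same thresholding both pictures: outermost red extent along the push direction
for name,c in (("w1","ci1"),):
    c=np.load("ci1.npy",allow_pickle=True).item(); im=cv2.imread("pics/w1.png")[:,:,::-1].copy()
im2=imaging.capture("wrist")
for i,k in((im,c),(im2,ci)):
    ys,xs=np.nonzero(redmask(i)[200:245,245:300]); P=np.array([ray(k,(x+245,y+200),188)[:2] for x,y in zip(xs,ys)]); print(np.percentile(P@n,[1,5,10,50]))
E
```

```text
[ 497.58721093 -163.89742472] 9.319495137218448
[ 499.83088166 -162.15001422] 11.976021509599583
[ 502.32348622 -160.47819926] 14.848502494866153
[412.80492328 413.61876369 414.51948248 421.45665672]
[425.8028643  426.67425332 427.61353769 433.48450834]
```

```bash
python3 - <<'E'
from h import *
yaw=np.radians(17.0); n=np.array([np.cos(yaw),np.sin(yaw),0])
for nm in("scene","side"):
    ci=imaging.camera_info(nm); a=cv2.imread(f"pics/{nm}0.png")[:,:,::-1].copy(); b=imaging.capture(nm)
    out=[max(blobs(redmask(i)),key=lambda s:s[0][4]) for i in (a,b)]; print(nm,out)
    p0=np.array([569.8-94*n[0],-139.8-94*n[1],178]); e=proj(ci,p0+16*n)-proj(ci,p0)
    d=np.array(out[1][1])-out[0][1]; bb=[np.array(o[0]) for o in out]; print("expected 16mm",e,"got",d,"travel",16*(d@e)/(e@e), "left edge px",bb[1][0]-bb[0][0])
    g=[i[190:235,295:345] if nm=="scene" else i[185:225,305:355] for i in (a,b)]
    f=[np.clip(x[...,0].astype(np.float32)-x[...,1],0,None) for x in g]; y0,y1=[np.array([ (q.sum(0)@np.arange(q.shape[1])),(q.sum(1)@np.arange(q.shape[0]))])/q.sum() for q in f]
    d=y1-y0; print("weighted travel",16*(d@e)/(e@e))
    h,w=f[0].shape; m=out[0][0]; X0,Y0=(295,190) if nm=="scene" else (305,185)
    tpl=f[0][m[1]-Y0:m[1]-Y0+m[3],m[0]-X0:m[0]-X0+10]; R=cv2.matchTemplate(f[1],tpl,cv2.TM_CCOEFF_NORMED); _,mx,_,l=cv2.minMaxLoc(R); print("face shift",l[0]-(m[0]-X0),l[1]-(m[1]-Y0),mx)
E
```

```text
scene [([304, 202, 16, 22, 229], [311.0, 212.4]), ([309, 200, 15, 20, 224], [315.7, 209.7])]
expected 16mm [ 5.91228375 -3.88951133] got [ 4.7 -2.7] travel 12.23220983541637 left edge px 5
weighted travel 11.701174431283064
face shift 5 -3 0.9425118565559387
side [([319, 194, 13, 19, 190], [324.6, 202.8]), ([323, 192, 13, 19, 183], [328.4, 200.9])]
expected 16mm [ 4.85396673 -3.06659693] got [ 3.8 -1.9] travel 11.780543269330611 left edge px 4
weighted travel 12.224567830473426
face shift 4 -2 0.8881312608718872
```

The displacement is about 13 mm from where it started. Measured absolutely, the outer face went from 91 to 78.3 mm from the axis, against 78 for fully in. The finger's stop at 89.6−11 = 78.6 agrees. I'll do one confirming push to see whether any travel is left.

```bash
python3 - <<'E'
from h import *
C=np.array([569.6,-140.0]); yaw=np.radians(16.8); n=np.array([np.cos(yaw),np.sin(yaw)]); T=down(yaw-np.pi/2)
P=lambda rad,zz: [*(C-rad*n),zz]
r.move_ptp(P(140,440),T); r.servo_line(P(140,348),speed=150); r.servo_line(P(96,348),speed=80)
for rad in [94,93,92,91,90,89.5,89,88.5,88,87.5,87]:
    r.servo_line(P(rad,348),speed=25); s=r.state(); f=-s['ft_force'][:2]@n; print(rad,"act",round((C-s['tcp_pos'][:2])@n,2),round(f,1),end="; ")
    if f>30: break
show("end")
r.servo_line(P(140,348),speed=80); r.servo_line(P(140,460),speed=150)
r.move_ptp([567.8,-131.3,560],down(np.radians(-15))); r.pause(.2); show()
ci=imaging.camera_info("wrist"); i=imaging.capture("wrist"); yaw=np.radians(17.0); n=np.array([np.cos(yaw),np.sin(yaw)])
ys,xs=np.nonzero(redmask(i)[200:245,245:300]); Q=np.array([ray(ci,(x+245,y+200),188)[:2] for x,y in zip(xs,ys)]); print(np.percentile(Q@n,[1,5,10,50]))
E
```

```text
94 act 94.14 -0.7; 93 act 93.03 0.3; 92 act 91.96 -0.1; 91 act 90.97 0.6; 90 act 90.41 7.9; 89.5 act 90.16 12.3; 89 act 89.94 17.1; 88.5 act 89.68 20.6; 88 act 89.44 25.7; 87.5 act 89.2 30.7; end 34.3 yaw -73.2 [ 484.3 -166.   347.8] F [-29.8  -7.8  12.5] M [-1.12  4.75  0.01] w -0.0 15.0 tilt 0.0075
 37.0 yaw -15.1 [ 567.3 -131.8  559.7] F [-0.2 -0.8 -0.2] M [ 0.   -0.01 -0.01] w 0.1 0.0 tilt 0.0005
[425.74757551 426.60032676 427.51074723 433.5212749 ]
```

The second push met the same hard stop with no extra travel. The moment shows contact at z≈184, which is on the tab. I'll take one close-up to measure the face's absolute distance from the axis.

```bash
python3 - <<'E'
from h import *
C=np.array([569.6,-140.0]); yaw=np.radians(16.8); n=np.array([np.cos(yaw),np.sin(yaw)]); T=down(yaw-np.pi/2)
r.move_ptp([*(C-85*n),425],T); r.pause(.2); show()
ci=imaging.camera_info("wrist"); np.save("ci7.npy",ci,allow_pickle=True); im=imaging.capture("wrist"); cv2.imwrite("pics/w7.png",im[:,:,::-1])
print(blobs(redmask(im)))
for rad in (78,60): print(rad,proj(ci,[*(C-rad*n),188]),proj(ci,[*(C-rad*n),205]))
# lid rim fit
m=bluemask(im); cn=max(cv2.findContours(m,0,cv2.CHAIN_APPROX_NONE)[0],key=cv2.contourArea); h=cv2.convexHull(cn)[:,0]; 
h=h[(h[:,1]>2)&(h[:,0]>2)&(h[:,0]<637)]; Q=np.array([ray(ci,p,205)[:2] for p in h]); 
A=np.c_[2*Q,np.ones(len(Q))]; x=np.linalg.lstsq(A,(Q**2).sum(1),rcond=None)[0]; print("lid",x[:2],np.sqrt(x[2]+x[:2]@x[:2]))
cv2.imwrite("pics/z7.png",cv2.resize(im[130:290,230:430],None,fx=3.7,fy=3.7,interpolation=cv2.INTER_CUBIC)[:,:,::-1])
E
```

```text
38.2 yaw -73.1 [ 488.6 -164.5  425.5] F [ 0.3 -0.8  0.4] M [ 0.01  0.06 -0.01] w -0.0 0.0 tilt 0.0007
[([310, 179, 36, 33, 1104], [327.1, 195.2])]
78 [324.44990678 211.14298109] [324.36814834 220.28484791]
60 [324.45582181 184.00335474] [324.37235319 191.15879338]
lid [ 568.91606483 -141.10633798] 59.081974297319206
```

View pics/z7.png

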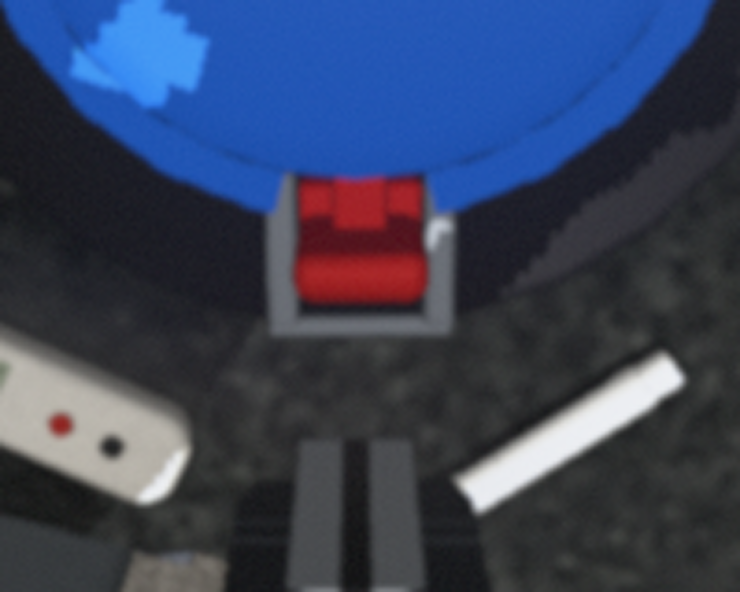

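The close-up shows the tongue seated in the keyway. The tab's outer edge is at row 212, against 211 expected for a fully-in catch 78 mm from the axis. The thermometer and pen are undisturbed, so I'm handing in.

```bash
python3 -c "
from bench import workorder
print(workorder.hand_in())"
```

```text
the job is handed in; nothing more can be done
None
```

I handed the job in at about 38 s: the lid was turned back until it dropped, then screwed down clockwise to its stop. The red catch is pushed in to a hard stop that camera measurements put at or near fully in, though they leave about 1–2 mm of doubt, and the hand-in gave no verdict.

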